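# Back the assembly dial up one notch

## Task

The hand-indexed assembly dial has gone one station too far. With a fingertip, tip its drop pawl up off the teeth by the finger lever, right over until it stays up by itself; push the dial backward (clockwise seen from above) by one notch, fingertip against one of its upright handles; then tip the pawl back so that it lies fully down in that next notch. Nothing is to be picked up: do not turn the dial forward, leave the sleeves sitting on their pins, and leave the other things on the bench where they are.

Things in the scene. Friction and masses are not known exactly. Their poses are not given: they have to be found in the camera images.
- fixture: Fixed aluminium base plate, 300 x 300 x 15 mm. Origin on the bench under the dial's axis; its axes are the fixture's x, y, z (z up; plate x -150 to 150, y -160 to 140 mm). It carries the dial, the pawl's dark clevis (up to 81 mm high, at x -66, y -112 mm) and, at its +x side, a driver guide: a column with an arm over the dial's pin circle, 92 to 114 mm above the bench.
- dial_top (a point): Centre of the dial's top face, on its upright axis, 50 mm above the bench. The dial is a round steel plate of radius 112 mm; round its rim (radius 91 to 112 mm) stand 12 saw teeth 9 mm high, 30 degrees apart. Going counter-clockwise each has an upright step, then a slope down to a flat notch bottom 17 mm long. A hub 44 mm across, 16 mm high, is in the middle.
- dial (a joint): Turn of the dial (rad), growing counter-clockwise from above (forward). 0: a tooth's step just touches the nose of the lowered pawl; it starts at 0.01 to 0.06. A notch is 0.524, so one notch back the pawl lies fully down from -0.52 to about -0.43. The lowered pawl stops it from going backward past a step. Stiff (about 3.5 N at a handle), it stays where it is left.
- pawl (a joint): Swing of the pawl (rad): 0 fully down in a notch, growing as the nose rises; at 0.15 it clears the teeth. Steel, 0.16 kg, no spring: past about 1.08 it topples over and stays up on its stop at 1.85; pushed back below that it falls by its weight. It reads up to 0.12 when it lies on a tooth instead of in a notch.
- pawl_hinge (a point): Middle of the pawl's hinge pin, at (-66, -112, 72) mm in the fixture's frame, along its y. Pawl down: nose arm 15 mm wide reaches 66 mm to the fixture's +x (top at most 8 mm over the pin), finger lever straight up. Lifting, the lever goes over towards -x. On its stop the nose arm stands up, leaning 16 degrees to -x, its end 70 mm over the pin; the lever points to -x, 16 degrees below level.
- lever_tip (a point): Centre of the cross roll (16 mm diameter, 24 mm long) at the end of the pawl's finger lever, 55 mm from the hinge pin, straight above it while the pawl is down (127 mm above the bench). The lever is a flat bar 6 mm thick and 18 mm wide.
- pawl_nose (a point): Lower front edge of the pawl's nose, while down 64 mm out from the hinge pin and 21 mm below it (51 mm above the bench). The nose is 18 mm wide and about 14 mm long.
- handle0 (a point): On the axis of one of the four upright black machine handles fixed on the dial, by which it is turned: 15 mm thick, 54 mm tall (50 to 104 mm above the bench), 42 mm from the dial's axis, 90 degrees apart. The point is 90 mm above the bench and turns with the dial.
- handle1 (a point): On the axis of one of the four upright black machine handles fixed on the dial, by which it is turned: 15 mm thick, 54 mm tall (50 to 104 mm above the bench), 42 mm from the dial's axis, 90 degrees apart. The point is 90 mm above the bench and turns with the dial.
- handle2 (a point): On the axis of one of the four upright black machine handles fixed on the dial, by which it is turned: 15 mm thick, 54 mm tall (50 to 104 mm above the bench), 42 mm from the dial's axis, 90 degrees apart. The point is 90 mm above the bench and turns with the dial.
- handle3 (a point): On the axis of one of the four upright black machine handles fixed on the dial, by which it is turned: 15 mm thick, 54 mm tall (50 to 104 mm above the bench), 42 mm from the dial's axis, 90 degrees apart. The point is 90 mm above the bench and turns with the dial.
- sleeve0_mid (a point): Centre (half-way up) of a loose brass sleeve, outside 23 mm, bore 13 mm, 22 mm tall, standing on the dial over an 8 mm locating pin (14 mm tall) 75 mm from the axis; its top is 72 mm above the bench. It rides round with the dial and must stay on its pin.
- sleeve1_mid (a point): Centre (half-way up) of a loose brass sleeve, outside 23 mm, bore 13 mm, 22 mm tall, standing on the dial over an 8 mm locating pin (14 mm tall) 75 mm from the axis; its top is 72 mm above the bench. It rides round with the dial and must stay on its pin.
- sleeve2_mid (a point): Centre (half-way up) of a loose brass sleeve, outside 23 mm, bore 13 mm, 22 mm tall, standing on the dial over an 8 mm locating pin (14 mm tall) 75 mm from the axis; its top is 72 mm above the bench. It rides round with the dial and must stay on its pin.
- sleeve3_mid (a point): Centre (half-way up) of a loose brass sleeve, outside 23 mm, bore 13 mm, 22 mm tall, standing on the dial over an 8 mm locating pin (14 mm tall) 75 mm from the axis; its top is 72 mm above the bench. It rides round with the dial and must stay on its pin.
- screwdriver: Loose black-handled screwdriver, 200 mm long, lying on the bench beside the fixture; to be left alone.
- screw_tray: Loose blue tray of screws, 120 x 90 x 35 mm, on the bench beside the fixture; origin under its centre; to be left alone.
- saddle_block: Loose black saddle block with two upright ears, 90 x 50 x 52 mm, on the bench beside the fixture; origin under its centre; to be left alone.

How it is judged (in metres and radians):
On the way, in this order (a step that is already met when the one before it is completed fails the run):
1. the pawl is tipped right over, so that it stays up (value of joint pawl above 1.5 rad), for 0.3 s.
2. the dial is pushed backward with the pawl up (value of joint dial below -0.2 rad and value of joint pawl above 1 rad), for 0.1 s.
At the end, for the whole second after the job is handed in: The pawl lies fully down (within 0.03 rad) in the notch one back from the start (dial between -0.545 and -0.384 rad), both at rest; all four sleeves still sit on the dial over their pins; screwdriver, tray and saddle block within 20 mm of where they were (value of joint pawl below 0.03 rad and value of joint dial between -0.545 and -0.384 rad and velocity of joint dial between -0.05 and 0.05 rad/s and velocity of joint pawl between -0.05 and 0.05 rad/s and z of sleeve0_mid in the frame of dial_top between 0.007 and 0.015 m and z of sleeve1_mid in the frame of dial_top between 0.007 and 0.015 m and z of sleeve2_mid in the frame of dial_top between 0.007 and 0.015 m and z of sleeve3_mid in the frame of dial_top between 0.007 and 0.015 m and distance of each of screwdriver, screw_tray, saddle_block from where it was at the start of the episode below 0.02 m); the robot touches nothing.
It fails at once if the dial is turned forward (value of joint dial above 0.2 rad).
It fails at once if a sleeve is lifted on or off its pin (z of any of sleeve0_mid, sleeve1_mid, sleeve2_mid, sleeve3_mid in the frame of dial_top above 0.018 m).
It fails at once if a bystander on the bench is moved (distance of any of screwdriver, screw_tray, saddle_block from where it was at the start of the episode above 0.02 m).
It also fails if it takes over 64 s, if anything falls off the work surface, if the arm or the gripper's body presses on something with over 40 N, if the wrist force passes 120 N, or if a joint passes its speed limit or range.

## Robot

A 6-joint arm with a two-finger parallel gripper is mounted at the origin on the work surface. World frame = base frame: x ahead of the robot, y to its left, z up, the work surface at z = 0. Lengths are in mm, angles in degrees, forces in N, time in s.
With the tool pointing down it reaches from about 300 to 850 mm from the base axis. Payload 4.2 kg.
Tool frame: the origin (TCP) lies between the finger pads; the fingertips stand ahead of it and the grasp point (between the pads) lies 3 mm ahead of it (nose_length is the z of the fingertips in the tool frame, in mm); z points along the fingers, y is the line along which they close (so a half turn about z gives the same grasp; the last joint's range is limited). The gripper opens to 91 mm and grips with 3 to 60 N. Pads are 32 mm wide; open, the fingers measure 118 mm over their backs; the gripper's body (76 mm by 178 mm) begins 60 mm behind the grasp point.
Start: joints at [70.302, 18.312, 89.639, -0, 72.044, -1.146], TCP at [182.95, 545.133, 235.976] pointing down, gripper open.
Joint ranges: [-177.97, 177.97], [-48.28, 115.42], [12.27, 149.76], [-77.06, 257.06], [2.81, 150.46], [-146.56, 146.56]. Speed limits (degrees/s): [147.25, 147.25, 180, 180, 180, 180].

## Interface

Orientations are given as [roll, pitch, yaw] about the fixed x, y, z axes, in that order (R = Rz(yaw) Ry(pitch) Rx(roll)).
In Python, from workcell import state, grab_frame, camera_params, job_done, nose_length gives the robot as it stands.
- The arm moves only by the tool step_arm, never from a script. Its argument "plan" is a list that holds one entry, the list of rows, each a list of 5 numbers: the shift along the tool's x, y, z in cm, then the turn about the tool's z in rad, then the opening, from 0 (shut) to 1 (fully open). In form: [[[x, y, z, turn, gripper], ...]]. A call has 1 to 20 rows; each row is the pose to reach, as a shift and turn from the pose commanded when the call began, along the tool's axes at that moment; what a row does not reach only later rows make up. A row lasts 1/8 s, in which the tool goes at most 62.5 mm and 10.7 degrees, less where a joint would pass 70% of its speed; a pose out of reach is approached as far as the arm can. A call with a gripper value outside its range is refused whole. The fingers move at their own pace and stop on an object; "newtons" is the grip in N (left out, the last holds). Time passes only in rows, so rows that repeat a pose let the fingers close. It gives the time, the measured TCP pose, the force, the opening and the grip force at its end, in the units of the state.
- state(): the state, without advancing time (a new reading comes with each control period).
- grab_frame(name): name is "scene" or "top" or "wrist"; returns the picture (400x640x3 uint8, blue, green, red); there is no depth.
- camera_params(name): a dict with "camera_matrix" (3x3 intrinsics, pixels), "R" (3x3) and "t" (3): a world point X has camera coordinates R X + t; the wrist camera has in their place "mount" (4x4, takes a point from camera to tool coordinates, whose origin is the TCP and whose axes are the flange's). Camera axes: x right, y down, z forward; pixel columns grow to the right and rows downward; lengths in mm; the calibration is good to about 2 mm. A picture is of the moment at which its call begins: read the wrist's pose just before it. camera_params takes no time and is no camera call.
- job_done(): hands the job in; it is judged then, once.
The state is a dict: "time_s": time; "qpos": joint angles; "qvel": joint speeds; "effort": joint torques, N m; "ee_pos": TCP position; "ee_rot": TCP orientation; "force": force on the tool from outside, world axes, zero at the start; "torque": the same for the moment, N m; "gripper_width": finger opening in mm; "gripper_force": force on a finger pad.
Only numpy, scipy, OpenCV 4.12 (cv2) and the standard library are available. Lean on these libraries where they do the work, as an engineer would, in place of code of your own. Each camera call takes 0.05 s, during which the arm holds its last target. There are 200 camera calls.

## Working session

There is one attempt and no reset: what is moved stays moved. The work goes in short steps, Python scripts to look and compute and a tool call to move; the robot and the scene stay as the last step left them, time stands still between calls to the robot, and variables do not carry over. Pictures are saved under pics/ and viewed, at most 10 in all, crops included, and the job is handed in when it is done.

Besides the shell and the picture viewer there is one more tool, called after "Request:" as name([rows], argument=value, ...), one row to a line, values as JSON. step_arm: Moves the arm, as the interface text tells. Its arguments: {"type":"object","properties":{"plan":{"type":"array","items":{"type":"array","items":{"type":"array","items":{"type":"number"}}}},"newtons":{"type":"number"}},"required":["plan"]}

```bash
mkdir -p pics; ls
python3 - <<'E'
from workcell import *
import cv2
s=state();print(s['time_s'],s['ee_pos'],s['ee_rot'],s['gripper_width'],nose_length)
for n in('scene','top'):
    cv2.imwrite(f'pics/{n}0.png',grab_frame(n));c=camera_params(n);print(n,c)
print(camera_params('wrist'))
E
```

```text
pics
0.0 [182.80135262 544.67152517 235.11819798] [-1.79897376e+02 -1.97543822e-03  1.61445811e+02] 91.20338627762331 22.0
scene {'camera_matrix': array([[408.58858422,   0.        , 312.27116306],
       [  0.        , 408.58858422, 197.32495271],
       [  0.        ,   0.        ,   1.        ]]), 'R': array([[-0.26380396,  0.96454638, -0.00759925],
       [ 0.71539944,  0.1903655 , -0.67228314],
       [-0.64700164, -0.18278745, -0.74025511]]), 't': array([ 118.0131284 , -351.26026398, 1349.72419438])}
top {'camera_matrix': array([[440.11996761,   0.        , 329.18018021],
       [  0.        , 440.11996761, 199.89608356],
       [  0.        ,   0.        ,   1.        ]]), 'R': array([[-0.01957758, -0.99976968, -0.0087929 ],
       [-0.99871244,  0.01996703, -0.04663463],
       [ 0.04679946,  0.00786859, -0.99887331]]), 't': array([  66.36553951,  587.38097554, 1009.13783677])}
{'camera_matrix': array([[304.80174197,   0.        , 313.06198255],
       [  0.        , 304.80174197, 197.5538716 ],
       [  0.        ,   0.        ,   1.        ]]), 'mount': array([[-1.10209395e-04, -9.66269253e-01, -2.57533916e-01,
         7.32343819e+01],
       [ 9.99999835e-01,  3.85326212e-05, -5.72515909e-04,
        -5.80883626e-01],
       [ 5.63127976e-04, -2.57533937e-01,  9.66269090e-01,
        -1.48993898e+02],
       [ 0.00000000e+00,  0.00000000e+00,  0.00000000e+00,
         1.00000000e+00]])}
```

View pics/top0.png

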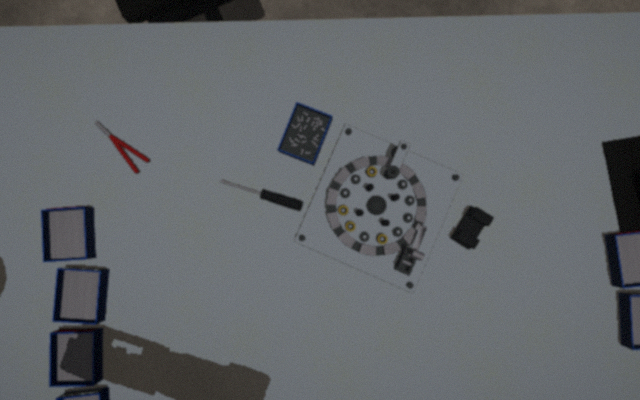

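View pics/scene0.png

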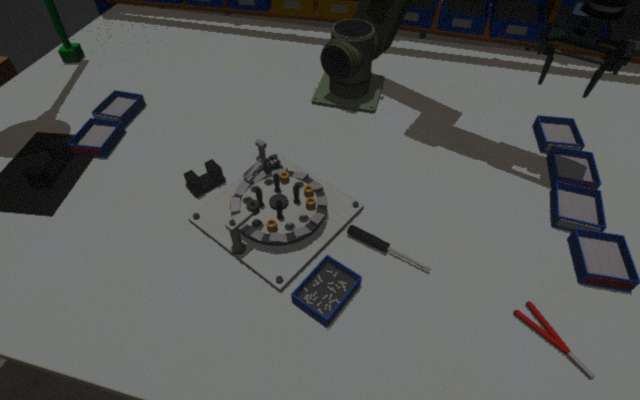

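The top view shows the plate's corner bolts at about (348,131), (456,177), (410,285) and (301,238). The dial centre is at (377,205), the guide at (393,160) and the clevis at (405,258). The scene view agrees with this, and the lowered pawl's lever stands upright at (262,150).

```bash
cat > h.py <<'E'
import numpy as np,cv2
from scipy.spatial.transform import Rotation as Ro
from workcell import *
def cam(n,s=None):
    c=camera_params(n);K=c['camera_matrix']
    if n!='wrist': return K,c['R'],c['t']
    s=s or state();T=np.eye(4);T[:3,:3]=Ro.from_euler('xyz',s['ee_rot'],degrees=True).as_matrix();T[:3,3]=s['ee_pos']
    M=np.linalg.inv(T@c['mount']);return K,M[:3,:3],M[:3,3]
def plane(C,uv,z):
    K,R,t=C;o=-R.T@t;d=(R.T@np.linalg.inv(K)@np.c_[np.atleast_2d(uv),np.ones(len(np.atleast_2d(uv)))].T).T
    return o+d*((z-o[2])/d[:,2])[:,None]
def proj(C,X):
    K,R,t=C;p=(K@(R@np.atleast_2d(X).T+t[:,None])).T;return p[:,:2]/p[:,2:]
def blob(im,uv,r=7,thr=None):
    u,v=map(int,uv);g=cv2.cvtColor(im,cv2.COLOR_BGR2GRAY)[v-r:v+r+1,u-r:u+r+1].astype(float)
    w=np.clip(np.median(g)-g-15,0,None);yy,xx=np.mgrid[v-r:v+r+1,u-r:u+r+1];return [(w*xx).sum()/w.sum(),(w*yy).sum()/w.sum()]
E
python3 - <<'E'
from h import *
im=cv2.imread('pics/top0.png');b=np.array([blob(im,p) for p in [(348,131),(456,177),(410,285),(301,238)]]);print(b)
P=plane(cam('top'),b,18);print(P)
for i in range(4):print(np.linalg.norm(P[i]-P[i-1]))
c=P.mean(0);v=(P[0]+P[1]-P[2]-P[3]);yaw=np.arctan2(v[1],v[0]);ex=np.array([np.cos(yaw),np.sin(yaw)]);ey=np.array([-ex[1],ex[0]])
o=c[:2]+10*ey;print(np.degrees(yaw),o)
s=state();R=Ro.from_euler('xyz',s['ee_rot'],degrees=True).as_matrix();print((np.r_[o,240]-s['ee_pos'])@R/10, R)
E
```

```text
[[347.94663743 131.19663743]
 [454.96873046 177.00625391]
 [409.24337186 284.59687288]
 [301.31825153 237.33665644]]
[[ 747.84544087    7.81071211   18.        ]
 [ 635.61520346 -237.53683538   18.        ]
 [ 390.47475872 -124.91527183   18.        ]
 [ 503.19812528  120.68014198   18.        ]]
269.42868671569113
269.79815649353526
269.7729679321479
270.22891158243027
-24.720639311674812 [573.46532521 -49.40673735]
[-55.93879921 -43.89837153  -0.41032078] [[-9.48040921e-01  3.18147992e-01 -5.16422864e-04]
 [ 3.18148411e-01  9.48039734e-01 -1.50038290e-03]
 [ 1.22455870e-05 -1.58672350e-03 -9.99998741e-01]]
```

The bolt spacings come to 269.4–270.2 mm, so they form a consistent 270 mm square. That puts the fixture at about (573.5, -49.4), yaw -24.7°. Next I move above the dial, gripper shut, aligned with the fixture.

Request:
step_arm([
  [[-3.5, -2.75, 0, 0.01, 0], [-7, -5.5, 0, 0.02, 0], [-10.5, -8.25, 0, 0.03, 0], [-14, -11, 0, 0.04, 0], [-17.5, -13.75, 0, 0.05, 0], [-21, -16.5, 0, 0.06, 0], [-24.5, -19.25, 0, 0.07, 0], [-28, -22, 0, 0.08, 0], [-31.5, -24.7, 0, 0.09, 0], [-35, -27.5, 0, 0.1, 0], [-38.5, -30.2, 0, 0.108, 0], [-42, -33, 0, 0.108, 0], [-45.5, -35.7, 0, 0.108, 0], [-49, -38.5, 0, 0.108, 0], [-52.5, -41.2, 0, 0.108, 0], [-55.9, -43.9, 0, 0.108, 0], [-55.9, -43.9, 0, 0.108, 0], [-55.9, -43.9, 0, 0.108, 0], [-55.9, -43.9, 0, 0.108, 0]],
])

```text
time_s: 2.48
ee_pos: [572.6, -47.9, 235.9]
ee_rot: [180.0, -0.0, 155.3]
force: [-0.7, 0.3, 0.0]
gripper_width: 0.4
gripper_force: 0.0
```

Run:
```python
from h import *
s=state();im=grab_frame('wrist');cv2.imwrite('pics/w0.png',im);print(s['time_s'],s['ee_pos'],s['ee_rot'],s['gripper_width'])
import json;json.dump([list(s['ee_pos']),list(s['ee_rot'])],open('w0.json','w'))
```

```text
2.475 [572.58573403 -47.94667975 235.93778386] [ 1.79991549e+02 -3.28195666e-02  1.55326880e+02] 0.38263337913893813
```

View pics/w0.png

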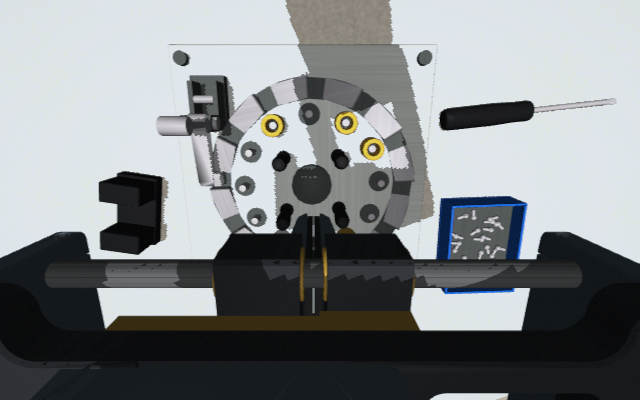

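The wrist view shows image-up as fixture -x and image-right as fixture +y. The four handles are at about (281,160), (341,158), (285,215) and (342,215), the hub is at (312,184), the roll of the lowered lever is at (171,126) and the nose arm is at (203,160).

```bash
cat >> h.py <<'E'
yaw=np.radians(-24.72);O=np.array([573.5,-49.4,0.])
F=Ro.from_euler('z',yaw).as_matrix()
def toF(P):return (np.atleast_2d(P)-O)@F
def toW(P):return np.atleast_2d(P)@F.T+O
E
python3 - <<'E'
from h import *
import json
p,r=json.load(open('w0.json'));C=cam('wrist',dict(ee_pos=p,ee_rot=r));im=cv2.imread('pics/w0.png')
g=im.max(2)
for z,uv in((127,(171,126)),(66,(312,184)),(18,(181,58)),(18,(425,58))):print(z,toF(plane(C,[uv],z)).round(1))
print('pred roll',proj(C,toW([[-66,-112,127],[0,0,66],[-145+10,-145,18]])).round(1))
print('nadir',proj(C,C[1].T@-C[2]-[0,0,100]))
m=(g<45).astype(np.uint8);m[:140]=0;m[232:]=0;m[:,:262]=0;m[:,362:]=0
n,l,st,ce=cv2.connectedComponentsWithStats(m)
for i in range(1,n):
    if st[i,4]>40:print(st[i],ce[i].round(1),toF(plane(C,[ce[i]],77)).round(1))
cv2.imwrite('pics/w0c.png',cv2.resize(im[80:240,150:420],None,fx=2.9,fy=2.9,interpolation=2))
E
```

```text
127 [[ -66.9 -117.   127. ]]
66 [[-4.7 -1.  66. ]]
18 [[-137.2 -146.7   18. ]]
18 [[-137.4  124.3   18. ]]
pred roll [[177.2 127.1]
 [313.  188.3]
 [182.8  60.1]]
nadir [[313.23299861 116.48195064]]
[331 149  18  20 225] [339.2 158.7] [[-33.3  26.6  77. ]]
[272 151  18  21 231] [281.  160.8] [[-31.1 -32.3  77. ]]
[316 166  13  11  45] [322.5 171.3] [[-20.4   9.7  77. ]]
[293 168  34  36 310] [301.9 188.7] [[ -2.2 -11.5  77. ]]
[323 184   8  11  45] [326.7 188.8] [[-2.  14.3 77. ]]
[332 202  17  27 299] [340.2 214.7] [[26.2 29.  77. ]]
[276 204  17  27 301] [284.2 216.6] [[ 28.4 -30.5  77. ]]
[293 214  19  18 265] [303.3 223.8] [[ 36.5 -10.3  77. ]]
[315 214  19  18 264] [322.7 223.9] [[36.6 10.5 77. ]]
```

View pics/w0c.png

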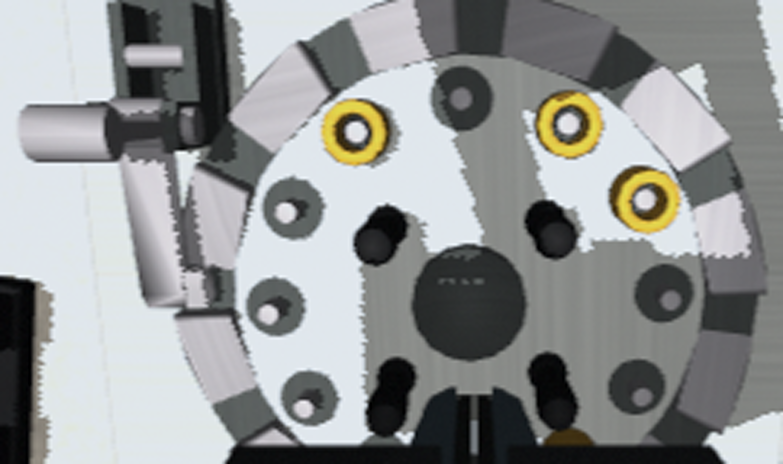

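The four handles measure 41.9 mm from their common centre, at 47°+90k, so the dial reads about +0.036. The wrist camera puts the origin about (-2.4,-1.5) mm from the top camera's estimate, so I'll use a middle value. Next I lower the fingertip on the +x side of the lever roll.

Request:
step_arm([
  [[1, -4, 0, 0, 0], [2.2, -8, 0, 0, 0], [3.4, -11.5, 0, 0, 0], [3.4, -11.5, 2, 0, 0], [3.4, -11.5, 5, 0, 0], [3.4, -11.5, 8, 0, 0], [3.4, -11.5, 10.5, 0, 0], [3.4, -11.5, 11.9, 0, 0], [3.4, -11.5, 11.9, 0, 0], [3.4, -11.5, 11.9, 0, 0], [3.4, -11.5, 11.9, 0, 0]],
])

```text
time_s: 3.9
ee_pos: [494.9, -139.3, 117.9]
ee_rot: [180.0, 0.1, 155.3]
force: [0.8, 0.7, 0.2]
gripper_width: 0.4
gripper_force: 0.0
```

Run:
```python
from h import *
s=state();print(toF(s['ee_pos'])+[1.5,1,0],s['force'])
a=grab_frame('scene');b=grab_frame('wrist');cv2.imwrite('pics/s1.png',np.hstack([cv2.resize(a[110:290,180:360],(400,400)),b[:,0:400]]))
```

```text
[[ -32.33139363 -113.49647653  117.92462651]] [0.8157093  0.69906033 0.21911637]
```

View pics/s1.png

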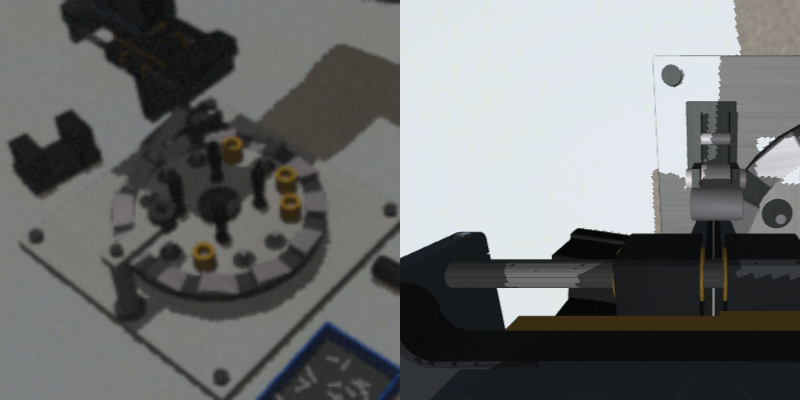

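In the wrist half of the picture the roll is at column 317, about in line with the finger at 313, and just ahead of it. I push toward fixture -x.

Request:
step_arm([
  [[0.7, 0, 0.2, 0, 0], [1.3, 0, 0.2, 0, 0], [1.9, 0, 0.2, 0, 0], [2.5, 0, 0.2, 0, 0], [3.1, 0, 0.2, 0, 0], [3.7, 0, 0.2, 0, 0], [4.3, 0, 0.2, 0, 0], [4.9, 0, 0.2, 0, 0], [5.5, 0, 0.2, 0, 0], [6.1, 0, 0.2, 0, 0], [6.7, 0, 0.2, 0, 0], [7.3, 0, 0.2, 0, 0], [7.9, 0, 0.2, 0, 0], [8.5, 0, 0.2, 0, 0], [9.2, 0, 0.2, 0, 0], [9.9, 0, 0.2, 0, 0], [9.9, 0, 0.2, 0, 0], [9.9, 0, 0.2, 0, 0], [9.9, 0, 0.2, 0, 0]],
])

```text
time_s: 6.38
ee_pos: [404.6, -97.8, 115.0]
ee_rot: [180.0, 0.0, 155.3]
force: [0.0, 1.1, -0.1]
gripper_width: 0.4
gripper_force: 0.0
```

Run:
```python
from h import *
s=state();print(toF(s['ee_pos'])+[1.5,1,0],s['force'])
a=grab_frame('scene');b=grab_frame('wrist');cv2.imwrite('pics/s2.png',np.hstack([cv2.resize(a[110:290,180:360],(400,400)),b[:,100:500]]))
```

```text
[[-131.69212866 -113.57799158  114.96985355]] [ 0.04415854  1.08125663 -0.07125997]
```

View pics/s2.png

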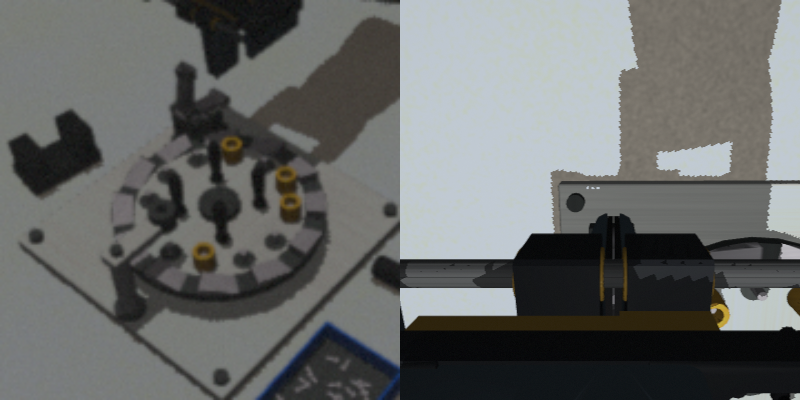

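In the scene crop the nose arm stands up at (186,95), so the pawl has tipped right over and stays there. Next I rise, cross over, and come down behind the handle at 137°.

Request:
step_arm([
  [[0, 0, -4, 0, 0], [0, 0, -8, 0, 0], [0, 2, -9, 0, 0], [0, 6, -9, 0, 0], [-2, 10, -9, 0, 0], [-5, 13.5, -9, 0, 0], [-7.1, 14.9, -9, 0, 0], [-7.1, 14.9, -7, 0, 0], [-7.1, 14.9, -4, 0, 0], [-7.1, 14.9, -1, 0, 0], [-7.1, 14.9, 1.2, 0, 0], [-7.1, 14.9, 1.2, 0, 0], [-7.1, 14.9, 1.2, 0, 0], [-7.1, 14.9, 1.2, 0, 0]],
])

```text
time_s: 8.22
ee_pos: [532.0, 7.9, 104.1]
ee_rot: [179.9, 0.1, 155.3]
force: [-0.4, -0.6, 0.2]
gripper_width: 0.5
gripper_force: 0.0
```

Run:
```python
from h import *
s=state();print(toF(s['ee_pos'])+[1.5,1,0],s['force'])
```

```text
[[-60.18013711  35.68819189 104.08255116]] [-0.39478885 -0.60214739  0.19137291]
```

Request:
step_arm([
  [[-0.3, 0, 0, 0, 0], [-0.6, 0, 0, 0, 0], [-0.9, 0, 0, 0, 0], [-1.2, 0, 0, 0, 0], [-1.5, 0, 0, 0, 0], [-1.8, 0, 0, 0, 0], [-2.0, 0, 0, 0, 0], [-2.1, 0, 0, 0, 0], [-2.1, 0, 0, 0, 0], [-2.1, 0, 0, 0, 0]],
])

```text
time_s: 9.48
ee_pos: [547.7, 2.0, 102.1]
ee_rot: [179.9, -0.5, 155.2]
force: [-4.7, 10.4, -0.9]
gripper_width: 0.3
gripper_force: 5.2
```

```bash
cat >> h.py <<'E'
def sleeves(C,im):
    h=cv2.cvtColor(im,cv2.COLOR_BGR2HSV);m=cv2.inRange(h,(18,120,70),(34,255,255));m=cv2.morphologyEx(m,cv2.MORPH_CLOSE,np.ones((5,5)))
    n,l,st,ce=cv2.connectedComponentsWithStats(m);k=[i for i in range(1,n) if st[i,4]>25]
    P=toF(plane(C,ce[k],70));return [(st[i,4],p.round(1)[:2],round(np.hypot(*p[:2]),1),round(np.degrees(np.arctan2(p[1],p[0])),1)) for i,p in zip(k,P) if np.hypot(*p[:2])<110]
E
python3 - <<'E'
from h import *
s=state();print(toF(s['ee_pos'])+[1.5,1,0],s['force'])
print(sleeves(cam('top'),cv2.imread('pics/top0.png')));print(sleeves(cam('top'),grab_frame('top')))
C=cam('wrist');im=grab_frame('wrist');cv2.imwrite('pics/w3.png',im);print(sleeves(C,im))
E
```

```text
[[-43.43526779  36.86414626 102.07199626]] [-4.71921441 10.42296007 -0.90502336]
[(np.int32(66), array([63. , 40.2]), np.float64(74.7), np.float64(32.6)), (np.int32(59), array([-40.2,  63.5]), np.float64(75.1), np.float64(122.3)), (np.int32(60), array([-66.1,  35.3]), np.float64(74.9), np.float64(151.9)), (np.int32(66), array([-63.6, -39.4]), np.float64(74.8), np.float64(-148.2))]
[(np.int32(39), array([70.3, 20.5]), np.float64(73.2), np.float64(16.3))]
[(np.int32(750), array([-76. , -19.1]), np.float64(78.4), np.float64(-165.9)), (np.int32(403), array([-57.2,  55.2]), np.float64(79.5), np.float64(136.0)), (np.int32(191), array([-17.7,  42.8]), np.float64(46.3), np.float64(112.4)), (np.int32(178), array([-15.3,  27.5]), np.float64(31.5), np.float64(119.0)), (np.int32(29), array([ -9.7, 101.7]), np.float64(102.2), np.float64(95.5))]
```

The sleeves seen from above lie at radius 74.9 ± 0.2 mm, which confirms the origin. The dial has turned about -16.7° of the -29.3° needed, so I push on about 8 mm.

Request:
step_arm([
  [[-0.2, 0, 0, 0, 0], [-0.4, 0, 0, 0, 0], [-0.6, 0, 0, 0, 0], [-0.7, 0, 0, 0, 0], [-0.7, 0, 0, 0, 0], [-0.7, 0, 0, 0, 0]],
])

```text
time_s: 10.32
ee_pos: [554.6, 1.4, 102.0]
ee_rot: [179.6, -0.5, 155.1]
force: [-3.0, 18.1, -0.8]
gripper_width: 0.4
gripper_force: 7.8
```

Run:
```python
from h import *
s=state();print(toF(s['ee_pos'])+[1.5,1,0],s['force'])
print(sleeves(cam('top'),grab_frame('top')))
C=cam('wrist');im=grab_frame('wrist');print(sleeves(C,im))
```

```text
[[-36.93591716  39.24765575 102.04276749]] [-2.96082705 18.11571747 -0.82209285]
[]
[(np.int32(817), array([-77.6,  -6.6]), np.float64(77.9), np.float64(-175.1)), (np.int32(402), array([-48.3,  60.8]), np.float64(77.7), np.float64(128.5)), (np.int32(203), array([-11.3,  45.3]), np.float64(46.7), np.float64(104.1)), (np.int32(175), array([-8.8, 30. ]), np.float64(31.3), np.float64(106.3)), (np.int32(33), array([ -3.3, -28.8]), np.float64(29.0), np.float64(-96.6)), (np.int32(26), array([ -2.5, 104.3]), np.float64(104.3), np.float64(91.4))]
```

Request:
step_arm([
  [[0.3, 0, 0, 0, 0], [0.8, -0.2, 0, 0, 0], [1.2, -0.2, 0, 0, 0], [1.2, -0.2, -2, 0, 0], [1.2, -0.2, -5, 0, 0], [1.2, -0.2, -9, 0, 0], [0, -1, -13, 0, 0], [-3.5, -3.7, -13.4, 0, 0], [-3.5, -3.7, -13.4, 0, 0], [-3.5, -3.7, -13.4, 0, 0]],
])

```text
time_s: 11.68
ee_pos: [572.3, -52.1, 236.5]
ee_rot: [-180.0, -0.1, 155.2]
force: [0.2, 0.1, 0.3]
gripper_width: 0.4
gripper_force: 0.0
```

Run:
```python
from h import *
import json
s=state();print(toF(s['ee_pos'])+[1.5,1,0],s['force'],s['time_s'])
C=cam('wrist');im=grab_frame('wrist');cv2.imwrite('pics/w4.png',im);print(sleeves(C,im))
p,r=json.load(open('w0.json'));print(sleeves(cam('wrist',dict(ee_pos=p,ee_rot=r)),cv2.imread('pics/w0.png')))
print(sleeves(cam('top'),grab_frame('top')))
```

```text
[[  1.55337288  -1.98154939 236.48557296]] [0.23555108 0.05217304 0.33546892] 11.675
[(np.int32(269), array([-77.5,  -6.9]), np.float64(77.8), np.float64(-174.9)), (np.int32(344), array([-44.9,  59. ]), np.float64(74.2), np.float64(127.2)), (np.int32(248), array([-8. , 73.2]), np.float64(73.6), np.float64(96.3)), (np.int32(201), array([102. ,   9.4]), np.float64(102.5), np.float64(5.3)), (np.int32(163), array([108. , -17.3]), np.float64(109.3), np.float64(-9.1))]
[(np.int32(307), array([-68.7,  33.1]), np.float64(76.3), np.float64(154.3)), (np.int32(278), array([-66.3, -41. ]), np.float64(77.9), np.float64(-148.3)), (np.int32(346), array([-43. ,  60.5]), np.float64(74.2), np.float64(125.4)), (np.int32(201), array([100.3,  13.6]), np.float64(101.3), np.float64(7.7)), (np.int32(164), array([106.2, -13.1]), np.float64(107.0), np.float64(-7.1))]
[(np.int32(62), array([-42.1,  62.3]), np.float64(75.2), np.float64(124.0))]
```

View pics/w4.png

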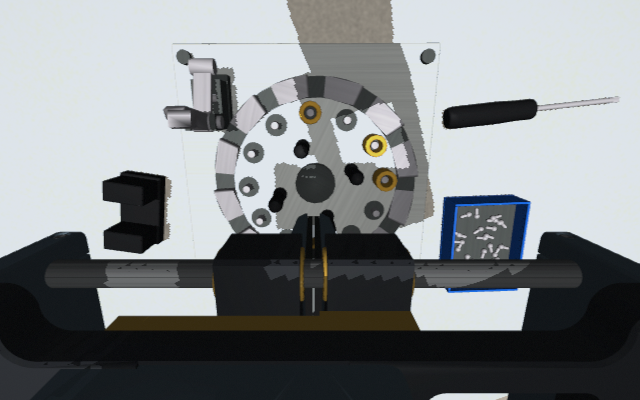

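The wrist view shows the pawl standing up at (205,70) and the sleeves at (310,112), (375,146) and (385,180), all on their pins. The dial reads between -0.444 and -0.454, inside the window but near its edge, so I add a nudge of about 1 mm for margin.

Request:
step_arm([
  [[2.5, 2, 0, 0, 0], [4.7, 3.7, 0, 0, 0], [4.7, 3.7, 4, 0, 0], [4.7, 3.7, 8, 0, 0], [4.7, 3.7, 12, 0, 0], [4.7, 3.7, 13.4, 0, 0], [4.7, 3.7, 13.4, 0, 0], [4.4, 3.7, 13.4, 0, 0], [4.1, 3.7, 13.4, 0, 0], [3.8, 3.7, 13.4, 0, 0], [3.6, 3.7, 13.4, 0, 0], [3.4, 3.7, 13.4, 0, 0], [3.4, 3.7, 13.4, 0, 0], [3.4, 3.7, 13.4, 0, 0]],
])

```text
time_s: 13.52
ee_pos: [557.1, -3.6, 103.2]
ee_rot: [180.0, -0.1, 155.2]
force: [-3.5, 4.6, 0.8]
gripper_width: 0.6
gripper_force: 2.2
```

Run:
```python
from h import *
s=state();print(toF(s['ee_pos'])+[1.5,1,0],s['force'])
```

```text
[[-32.56323838  35.71370407 103.21948715]] [-3.47661107  4.55282084  0.80215271]
```

Request:
step_arm([
  [[0.3, 0, 0, 0, 0], [0.8, 0, 0, 0, 0], [1.2, 0, 0, 0, 0], [1.2, 0, -2, 0, 0], [1.2, 0, -5, 0, 0], [1.2, 0, -9, 0, 0], [0, -1, -13, 0, 0], [-3.4, -3.7, -13.4, 0, 0], [-3.4, -3.7, -13.4, 0, 0], [-3.4, -3.7, -13.4, 0, 0]],
])

```text
time_s: 14.78
ee_pos: [572.2, -51.9, 236.4]
ee_rot: [-180.0, -0.1, 155.2]
force: [-0.7, -0.0, 0.0]
gripper_width: 0.2
gripper_force: 0.0
```

Run:
```python
from h import *
import json
s=state();print(toF(s['ee_pos'])+[1.5,1,0],s['force'],s['time_s'])
C=cam('wrist');im=grab_frame('wrist');cv2.imwrite('pics/w5.png',im);print(sleeves(C,im)[:3])
print(sleeves(cam('top'),grab_frame('top')))
```

```text
[[  1.37288491  -1.78446735 236.37835538]] [-0.73624933 -0.0396476   0.02969895] 14.775
[(np.int32(270), array([-77.4,   4.1]), np.float64(77.6), np.float64(177.0)), (np.int32(349), array([-35.6,  64.3]), np.float64(73.5), np.float64(118.9)), (np.int32(231), array([ 3.2, 73.1]), np.float64(73.1), np.float64(87.5))]
[(np.int32(60), array([-33.1,  67.9]), np.float64(75.5), np.float64(116.0))]
```

The handle slipped easily this time: sleeve angles from both cameras put the dial at about -0.594, roughly 7° past the middle of the notch. With the pawl up, I'll ease it back by just that overshoot, in small steps and using the measured TCP as the gauge. That stays far below the +0.2 limit.

Request:
step_arm([
  [[-1, 2, 0, 0, 0], [-2.2, 4.3, 0, 0, 0], [-2.2, 4.3, 4, 0, 0], [-2.2, 4.3, 8, 0, 0], [-2.2, 4.3, 12, 0, 0], [-2.2, 4.3, 13.4, 0, 0], [-2.2, 4.3, 13.4, 0, 0], [-2.0, 4.3, 13.4, 0, 0], [-1.8, 4.3, 13.4, 0, 0], [-1.6, 4.3, 13.4, 0, 0], [-1.4, 4.3, 13.4, 0, 0], [-1.4, 4.3, 13.4, 0, 0], [-1.4, 4.3, 13.4, 0, 0]],
])

```text
time_s: 16.5
ee_pos: [603.6, -18.9, 103.0]
ee_rot: [180.0, 0.0, 155.3]
force: [0.0, -0.1, -0.7]
gripper_width: 0.5
gripper_force: 0.0
```

```bash
cat > p.py <<'E'
from h import *
s=state();print(toF(s['ee_pos'])+[1.5,1,0],toF(s['force']+O),s['time_s'])
E
python3 p.py
```

```text
[[ 16.09193739  41.3337977  102.96386062]] [[ 0.08302256 -0.11598999 -0.74998725]] 16.5
```

Request:
step_arm([
  [[0.1, 0, 0, 0, 0], [0.2, 0, 0, 0, 0], [0.3, 0, 0, 0, 0], [0.4, 0, 0, 0, 0], [0.4, 0, 0, 0, 0], [0.4, 0, 0, 0, 0]],
])

```text
time_s: 17.25
ee_pos: [599.7, -17.3, 102.9]
ee_rot: [-180.0, -0.0, 155.3]
force: [2.3, -2.4, -1.5]
gripper_width: 0.1
gripper_force: 1.7
```

```bash
python3 p.py
```

```text
[[ 11.90091551  41.15787698 102.94974237]] [[ 3.07398819 -1.2501563  -1.5233821 ]] 17.25
```

Request:
step_arm([
  [[0.05, 0, 0, 0, 0], [0.1, 0, 0, 0, 0], [0.1, 0, 0, 0, 0], [0, 0, 0, 0, 0], [-0.5, 0, 0, 0, 0], [-0.9, 0, 0, 0, 0], [-0.9, 0, -3, 0, 0], [-0.9, 0, -7, 0, 0], [-0.9, 0, -11, 0, 0], [0, -2, -13.4, 0, 0], [1.4, -4.3, -13.4, 0, 0], [1.4, -4.3, -13.4, 0, 0], [1.4, -4.3, -13.4, 0, 0]],
])

```text
time_s: 18.88
ee_pos: [569.6, -49.9, 236.7]
ee_rot: [180.0, -0.0, 155.3]
force: [0.8, -0.0, -0.4]
gripper_width: 0.3
gripper_force: 0.0
```

Run:
```python
from h import *
s=state();print(toF(s['ee_pos'])+[1.5,1,0],s['force'],s['time_s'])
C=cam('wrist');im=grab_frame('wrist');cv2.imwrite('pics/w6.png',im);print(sleeves(C,im)[:3])
print(sleeves(cam('top'),grab_frame('top')))
```

```text
[[ -1.78019728  -1.10186358 236.70917452]] [ 0.75954387 -0.0405473  -0.35022359] 18.875
[(np.int32(264), array([-77.7,  -4.9]), np.float64(77.9), np.float64(-176.4)), (np.int32(340), array([-43.2,  60.2]), np.float64(74.1), np.float64(125.7)), (np.int32(242), array([-5.7, 73.2]), np.float64(73.4), np.float64(94.5))]
[(np.int32(67), array([-39.5,  63.5]), np.float64(74.8), np.float64(121.9))]
```

The dial is now at about -0.48 (top camera -0.486, wrist -0.475), mid-notch. Next I lower the fingertip on the -x side of the raised nose arm.

Request:
step_arm([
  [[3, -3, 0, 0, 0], [7, -6, 0, 0, 0], [10.5, -9, 0, 0, 0], [12.8, -11.2, 0, 0, 0], [12.8, -11.2, 3, 0, 0], [12.8, -11.2, 6, 0, 0], [12.8, -11.2, 9, 0, 0], [12.8, -11.2, 11.6, 0, 0], [12.8, -11.2, 12, 0, 0], [12.8, -11.2, 12, 0, 0], [12.8, -11.2, 12, 0, 0]],
])

```text
time_s: 20.35
ee_pos: [407.1, -98.7, 117.9]
ee_rot: [180.0, 0.1, 155.3]
force: [-0.9, 0.4, -0.3]
gripper_width: 0.1
gripper_force: 0.0
```

```bash
python3 p.py
```

```text
[[-129.05886747 -113.33956902  117.88305904]] [[-0.95994663 -0.02013541 -0.33283738]] 20.35
```

Request:
step_arm([
  [[-0.8, 0, 0, 0, 0], [-1.6, 0, 0.1, 0, 0], [-2.4, 0, 0.1, 0, 0], [-3.0, 0, 0.1, 0, 0], [-3.6, 0, 0.1, 0, 0], [-4.2, 0, 0.1, 0, 0], [-4.8, 0, 0.1, 0, 0], [-5.4, 0, 0.1, 0, 0], [-6.0, 0, 0.1, 0, 0], [-6.5, 0, 0.1, 0, 0], [-7.0, 0, 0.1, 0, 0], [-7.5, 0, 0.1, 0, 0], [-8.0, 0, 0.1, 0, 0], [-8.5, 0, 0.1, 0, 0], [-9.0, 0, 0.1, 0, 0], [-9.5, 0, 0.1, 0, 0], [-10.0, 0, 0.1, 0, 0], [-10.4, 0, 0.1, 0, 0], [-10.4, 0, 0.1, 0, 0], [-10.4, 0, 0.1, 0, 0]],
])

```text
time_s: 22.85
ee_pos: [500.4, -142.0, 115.9]
ee_rot: [180.0, -0.0, 155.3]
force: [0.3, -0.2, -0.4]
gripper_width: 0.5
gripper_force: 0.0
```

Request:
step_arm([
  [[0, 0, -3, 0, 0], [0, 0, -7, 0, 0], [0, 0, -11.9, 0, 0], [-1.5, 5, -11.9, 0, 0], [-2.7, 11, -11.9, 0, 0], [-2.7, 11, -11.9, 0, 0], [-2.7, 11, -11.9, 0, 0]],
])

```text
time_s: 23.72
ee_pos: [570.5, -53.5, 234.6]
ee_rot: [-179.9, -0.1, 155.3]
force: [-0.6, -0.9, 0.6]
gripper_width: 0.2
gripper_force: 0.0
```

Run:
```python
from h import *
import json
s=state();print(toF(s['ee_pos'])+[1.5,1,0],s['force'],s['time_s'])
C=cam('wrist');im=grab_frame('wrist');print(sleeves(C,im)[:3])
t=grab_frame('top');print(sleeves(cam('top'),t));a=grab_frame('scene')
cv2.imwrite('pics/f.png',np.vstack([np.hstack([cv2.resize(a[130:230,220:340],(400,333),interpolation=2),cv2.resize(im[40:240,100:340],(400,333),interpolation=2)])]))
```

```text
[[  0.4794935   -4.02107034 234.55747539]] [-0.60354464 -0.94827762  0.5805792 ] 23.725
[(np.int32(268), array([-77.6,  -5. ]), np.float64(77.7), np.float64(-176.3)), (np.int32(345), array([-43.3,  60.1]), np.float64(74.0), np.float64(125.8)), (np.int32(250), array([-5.7, 73.1]), np.float64(73.3), np.float64(94.4))]
[(np.int32(63), array([-40.4,  63.1]), np.float64(75.0), np.float64(122.6))]
```

View pics/f.png

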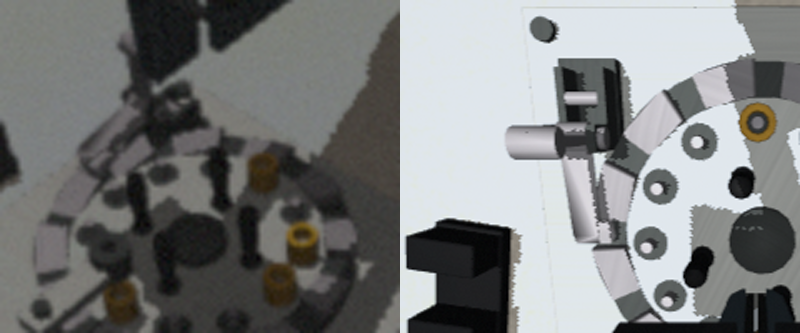

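The pawl is back down: the roll stands at about (181,125) in the wrist frame and the nose sits in a notch at the rim. I'll check that it is fully down by comparing the roll's position with the starting picture.

Run:
```python
from h import *
import json
p,r=json.load(open('w0.json'));s=state()
for C,im,nu in((cam('wrist',dict(ee_pos=p,ee_rot=r)),cv2.imread('pics/w0.png'),(-5,-1)),(cam('wrist',s),grab_frame('wrist'),0)):
    c=proj(C,toW([[-67,-116,127]]))[0];u,v=c.round().astype(int)
    g=cv2.cvtColor(im,cv2.COLOR_BGR2GRAY).astype(int)[v-18:v+19,u-7:u+4].mean(1);print(c,g.round().astype(int))
    d=g<g[:5].mean()-12;rows=np.where(d)[0]+v-18;e=[rows.min(),rows.max()];print(e,toF(plane(C,[(u,np.mean(e))],127)))
```

```text
[172.23220603 125.81850172] [227 228 228 229 229 229 229 229  99 128 144 158 171 183 191 200 206 208
 209 201 197 192 184 176 156 137 121  79 226 229 229 229 229 229 229 229
 229]
[np.int64(116), np.int64(135)] [[ -67.25551335 -116.16124135  127.        ]]
[179.84992783 125.34126355] [228 228 227 228 228 228 228 228 154 114 136 151 154 178 188 197 204 207
 211 205 200 196 189 181 165 147 129 111 142 227 228 229 229 228 229 229
 229]
[np.int64(115), np.int64(135)] [[ -67.27239479 -115.84557156  127.        ]]
```

The roll's x is -67.3 in both pictures, so the pawl is fully down, as at the start.

```bash
python3 -c "from workcell import *;print(job_done())"
```

```text
the job is handed in; nothing more can be done
None
```

The job is handed in, with no verdict shown: the pawl was tipped over, the dial set one notch back at about -0.48 rad, and the pawl is fully down again; the dial first overshot to about -0.59, so with the pawl up I eased it forward about 0.11 rad, against the "do not turn forward" instruction but far below the 0.2 limit.

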